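# Snap the specimen pots shut in their foam case

### The job

Close the three specimen pots in the carrying case: put the loose lid of the right size from the bench onto the open pot, and press all three lids straight down until each one snaps fully home, level all round. The pots float on springy foam, softer under some than others, so press by feel: firmly, but never with more than about 25 newtons on a pot. Leave the other things on the bench where they are.

Things in the scene. Friction and masses are not known exactly. Their poses are not given: they have to be found in the camera images.
- case: grey low carrying case, 130 (x) by 350 (y) by 46 mm high, filled with dark foam to 42 mm, fixed to the bench; two slim tubes, 103 mm tall, stand at its +y end. The three pots stand along its y axis at -80, 0 and +80 mm, in any order, each on a springy foam bed of its own unknown stiffness, in which it can sink straight down by up to 50 mm. Origin: underside centre.
- mouth1 (a point): centre of the rim of pot 1, pale and round: tapered rim 28 mm across, neck 42 mm wide 7 mm lower, four small sprung catches 13 mm below the rim. Rim 126 mm above the bench at rest. Lid 1 lies loosely on it at the start. A lid just lying on it has its origin 9.5 mm below the rim; fully home, 19 mm below (top 3 mm above the rim). It sinks when pressed.
- mouth2 (a point): centre of the rim of pot 2, pale and round: tapered rim 28 mm across, neck 42 mm wide 7 mm lower, four small sprung catches 13 mm below the rim. Rim 126 mm above the bench at rest. Lid 2 lies loosely on it at the start. A lid just lying on it has its origin 9.5 mm below the rim; fully home, 19 mm below (top 3 mm above the rim). It sinks when pressed.
- mouth3 (a point): centre of the rim of pot 3, pale and round: tapered rim 28 mm across, neck 42 mm wide 7 mm lower, four small sprung catches 13 mm below the rim. Rim 126 mm above the bench at rest. Open at the start. A lid just lying on it has its origin 9.5 mm below the rim; fully home, 19 mm below (top 3 mm above the rim). It sinks when pressed.
- lid1: black lid lying loosely on pot 1, about 9.5 mm higher than when home; 56 mm across, 22 mm tall, flat top with a low raised edge; skirted cap, inside 51 mm wide with a 46 mm snap bead round its lower edge. Origin: centre of its open lower edge, z up through the top (the top is 22 mm above the origin).
- lid2: black lid lying loosely on pot 2, about 9.5 mm higher than when home; 56 mm across, 22 mm tall, flat top with a low raised edge; skirted cap, inside 51 mm wide with a 46 mm snap bead round its lower edge. Origin: centre of its open lower edge, z up through the top (the top is 22 mm above the origin).
- lid3: the loose black lid of the right size, open side down on the bench; 56 mm across, 22 mm tall, flat top with a low raised edge; skirted cap, inside 51 mm wide with a 46 mm snap bead round its lower edge. Origin: centre of its open lower edge, z up through the top (the top is 22 mm above the origin).
- wide_lid: black lid 84 mm across, 14 mm tall, too wide for these pots; a bystander on the bench. Origin: underside centre.
- vial: small amber bottle, 32 mm across, 58 mm tall, a bystander. Origin: underside centre.
- forceps: steel forceps, 130 mm long, lying flat, a bystander. Origin: middle, on the bench.
- ruler: metal ruler 200 x 26 x 4 mm, lying flat, a bystander. Origin: underside centre.
- tape: yellow tape measure, 75 x 40 x 65 mm, a bystander. Origin: underside centre.

How it is judged (in metres and radians):
At the end, for the whole second after the job is handed in: Each lid sits on its own pot (the loose one on the pot that was open) snapped fully home: its origin 17.5 to 22 mm below the pot's rim (19 mm when fully seated), centred within 4 mm, level with the pot within 0.06 rad, and at rest (z of lid1 in the frame of mouth1 between -0.022 and -0.0175 m and horizontal distance between lid1 and mouth1 below 0.004 m and angle between the z axis of lid1 and the z axis of mouth1, either way round below 0.06 rad and linear speed of each of lid1, lid2, lid3 below 0.02 m/s and z of lid2 in the frame of mouth2 between -0.022 and -0.0175 m and horizontal distance between lid2 and mouth2 below 0.004 m and angle between the z axis of lid2 and the z axis of mouth2, either way round below 0.06 rad and z of lid3 in the frame of mouth3 between -0.022 and -0.0175 m and horizontal distance between lid3 and mouth3 below 0.004 m and angle between the z axis of lid3 and the z axis of mouth3, either way round below 0.06 rad); the robot touches nothing.
It fails at once if a pot pushed down with more than about 30 N (distance of mouth1 from where it was at the start of the episode above 0.05 m or distance of mouth2 from where it was at the start of the episode above 0.0231 m or distance of mouth3 from where it was at the start of the episode above 0.0067 m).
It fails at once if a bystander (wide lid, bottle, forceps, ruler, tape measure) moved more than 30 mm (distance of any of wide_lid, vial, forceps, ruler, tape from where it was at the start of the episode above 0.03 m).
It also fails if it takes over 51 s, if anything falls off the work surface, if the arm or the gripper's body presses on something with over 40 N, if the wrist force passes 120 N, or if a joint passes its speed limit or range.

### The arm

A 7-joint arm with a two-finger parallel gripper is mounted at the origin on the work surface. World frame = base frame: x ahead of the robot, y to its left, z up, the work surface at z = 0. Lengths are in mm, angles in rad, forces in N, time in s.
With the tool pointing down it reaches from about 425 to 875 mm from the base axis. Payload 9.9 kg.
Tool frame: the origin (TCP) lies at the very end of the fingers, on their centre line; the grasp point (between the pads) lies arm.grasp_offset behind it (arm.grasp_offset is the distance from the TCP to the grasp point, in mm); y points along the fingers, z is the direction in which the jaws open and shut, and the axes are right-handed (so a half turn about y gives the same grasp; the last joint's range is limited). The gripper opens to 85 mm and grips with 20 to 120 N. Pads are 22 mm wide; open, the fingers measure 114 mm over their backs; the gripper's body (76 mm by 85 mm) begins 54 mm behind the grasp point. The pads swing forward as they close: fully open they stand 13 mm farther back than shut.
Start: joints at [1.148, 0.576, 0.025, 1.437, -0.015, 1.129, -0.057], TCP at [224.344, -636.631, 231.289] pointing down, gripper open.
Joint ranges: [-2.76, 2.76], [-0.34, 2.15], [-1.52, 1.57], [0.19, 2.46], [-1.09, 4.23], [0.17, 1.99], [-2.82, 2.82]. Speed limits (rad/s): [2.22, 2.22, 3.01, 3.01, 3.14, 3.14, 3.14].

### API

Orientations are given as a 3x3 rotation matrix whose columns are the frame's x, y, z axes.
In Python, from plant import arm gives the robot as it stands. The module is installed in compiled form; this text tells all that it offers.
- The arm moves only by the tool play_rows, never from a script. Its argument "steps" is a list of rows, each an object with "translation": the shift along the tool's x, y, z in m, a list of three; "turn": the turn, a rotation vector about the tool's x, y, z in rad, a list of three. A call has 1 to 10 rows; each row is the pose to reach, as a shift and turn from the pose commanded when the call began, along the tool's axes at that moment; what a row does not reach only later rows make up. A row lasts 1/12 s, in which the tool goes at most 41.7 mm and 7.16 degrees, less where a joint would pass 70% of its speed; a pose out of reach is approached as far as the arm can. A call with a gripper value outside its range is refused whole. "hand" is the finger opening in m, from 0 to 0.0854, set as the call begins (left out, the last holds). The fingers move at their own pace and stop on an object; the grip force is fixed at half the most. Time passes only in rows, so rows that repeat a pose let the fingers close. It gives the time, the measured TCP pose, the force and the opening at its end, in the units of the state.
- arm.state(): the state, without advancing time (a new reading comes with each control period).
- arm.get_image(name): name is "scene" or "top" or "wrist"; returns a dict with "color" (400x640x3 uint8, red, green, blue), "z_map" (400x640 float32, mm along the optical axis (not along the pixel's ray), 0 where there is no reading), "intrinsics" (3x3 intrinsics, pixels), "T" (4x4, takes a point from camera to world coordinates). Camera axes: x right, y down, z forward; pixel columns grow to the right and rows downward; lengths in mm; the calibration is good to about 2 mm. A picture is of the moment at which its call begins.
- arm.hand_in(): hands the job in, once; it reports no verdict.
The state is a dict: "time_s": time; "qpos": joint angles; "joint_vel": joint speeds; "joint_efforts": joint torques, N m; "ee_pos": TCP position; "ee_rot": TCP orientation; "contact_force": force on the tool from outside, world axes, zero at the start; "torque": the same for the moment, N m; "width": finger opening in mm.
Only numpy, scipy, OpenCV 4.12 (cv2) and the standard library are available. Lean on these libraries where they do the work, as an engineer would, in place of code of your own. Each camera call takes 0.05 s, during which the arm holds its last target. There are 200 camera calls.

## Working session

There is one attempt and no reset: what is moved stays moved. The work goes in short steps, Python scripts to look and compute and a tool call to move; the robot and the scene stay as the last step left them, time stands still between calls to the robot, and variables do not carry over. Pictures are saved under pics/ and viewed, about 8 in all and at most 12, crops included, and the job is handed in when it is done.

Besides the shell and the picture viewer there is one more tool, called after "Emit:" in YAML: its name, and indented under it one key for each argument. play_rows: Moves the arm, as the interface text tells. Its arguments: {"type":"object","properties":{"steps":{"type":"array"},"hand":{"type":"number"}},"required":["steps"]}

```bash
mkdir -p pics; cat > h.py <<'E'
import numpy as np, cv2
from plant import arm
def pts(im):
    K=im["intrinsics"];T=im["T"];z=im["z_map"]
    v,u=np.mgrid[:z.shape[0],:z.shape[1]]
    P=np.stack([(u-K[0,2])*z/K[0,0],(v-K[1,2])*z/K[1,1],z],-1)
    return P@T[:3,:3].T+T[:3,3]
def save(im,n): cv2.imwrite(f"pics/{n}.png",im["color"][...,::-1])
def st():
    s=arm.state()
    for k in("time_s","ee_pos","ee_rot","contact_force","width","qpos"):print(k,np.round(s[k],3).tolist())
E
python3 - <<'E'
from h import *
st();print(arm.grasp_offset)
for n in("top","scene"):
    im=arm.get_image(n);save(im,n);np.savez(n,**im)
    print(n,im["T"].round(2).tolist(),im["intrinsics"].tolist())
E
```

```text
time_s 0.0
ee_pos [224.184, -636.198, 230.441]
ee_rot [[-0.943, -0.001, 0.332], [-0.332, 0.002, -0.943], [0.0, -1.0, -0.002]]
contact_force [-0.955, -0.233, -0.183]
width 85.05
qpos [1.148, 0.577, 0.025, 1.438, -0.015, 1.129, -0.057]
18.700000000000003
top [[0.01, -0.99, 0.16, 314.69], [-1.0, -0.01, 0.01, 50.1], [-0.01, -0.16, -0.99, 1451.9], [0.0, 0.0, 0.0, 1.0]] [[510.77963096584006, 0.0, 316.66326038483675], [0.0, 510.77963096584006, 199.4853490899554], [0.0, 0.0, 1.0]]
scene [[0.33, 0.75, -0.58, 1045.72], [0.94, -0.25, 0.21, -125.28], [0.01, -0.61, -0.79, 794.45], [0.0, 0.0, 0.0, 1.0]] [[371.879681565661, 0.0, 315.9544397138913], [0.0, 371.879681565661, 197.4601307717039], [0.0, 0.0, 1.0]]
```

View pics/top.png

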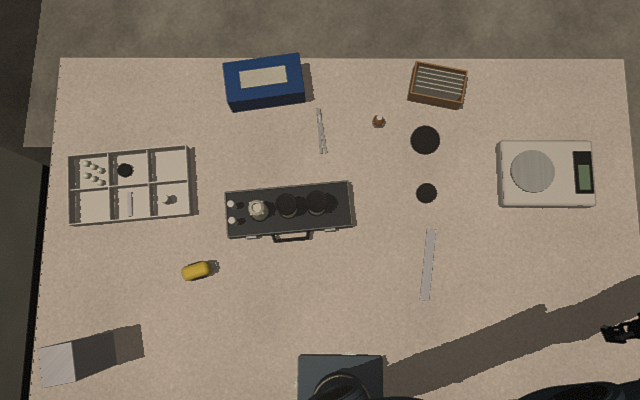

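View pics/scene.png

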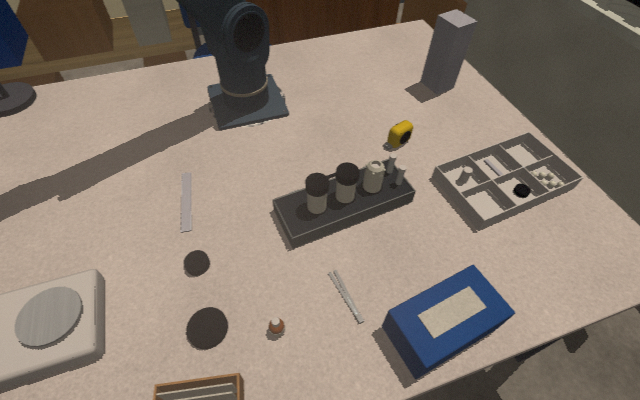

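The top view shows the case at about (290,208). The open pot is at (258,209), with lidded pots at (287,205) and (317,202). The loose 56 mm lid is at (427,193), the wide lid at (425,140), the tape at (196,270) and the ruler at (428,265).

```bash
cat > m.py <<'E'
from h import *
def circ(P,m,lo,hi):
    q=P[m&(P[...,2]>lo)&(P[...,2]<hi)]
    c,r=cv2.minEnclosingCircle(q[:,:2].astype(np.float32)); return len(q),np.round(c,1),round(r,1),np.round(q.mean(0),1),np.round(np.median(q[:,2]),1)
E
python3 - <<'E'
from m import *
for n in("top","scene"):
    im=dict(np.load(n+".npz"));P=pts(im);c=im["color"].astype(int);dark=c.max(-1)<60
    b=(P[...,0]>400)&(P[...,0]<700)
    # high things in case
    m=((P[...,2]>70)&(P[...,2]<170)&(P[...,0]>300)&(P[...,0]<750)&(P[...,1]>-150)&(P[...,1]<350)).astype(np.uint8)
    k,l,s,ce=cv2.connectedComponentsWithStats(m)
    for i in range(1,k):
        if s[i,4]<15: continue
        q=P[l==i];t=q[q[:,2]>np.percentile(q[:,2],95)-4]
        print(n,"hi",s[i],t.mean(0).round(1),np.percentile(q[:,2],95).round(1),len(t))
    m=((c.max(-1)<60)&(P[...,2]>5)&(P[...,2]<40)&(P[...,0]>400)&(P[...,0]<900)&(P[...,1]>-400)&(P[...,1]<0)).astype(np.uint8)
    k,l,s,ce=cv2.connectedComponentsWithStats(m)
    for i in range(1,k):
        if s[i,4]>60:
            q=P[l==i];print(n,"lo",s[i],*circ(q[None],np.ones((1,len(q)),bool),5,40))
im=dict(np.load("top.npz"));P=pts(im)
for u,v in((427,193),(287,205),(317,202),(258,209),(231,190),(353,182),(353,224),(229,237)):print(u,v,P[v,u].round(1))
E
```

```text
top hi [306 190  21  23 377] [520.4  65.9 139.6] 141.6 142
top hi [275 193  22  23 385] [511.1 146.5 139.7] 141.5 152
top hi [227 200   8   8  50] [515.9 297.  105.1] 107.2 22
top hi [248 200  19  19 283] [504.  225.3 126. ] 127.2 65
top hi [228 217   9   8  49] [472.4 292.6 104.3] 106.2 24
top lo [411 126  29  28 622] 622 [ 722.  -245.7] 42.6 [ 721.1 -245.5   13.3] 13.4
top lo [417 183  20  20 293] 293 [ 564.2 -243.7] 27.8 [ 563.2 -243.5   20.7] 20.7
scene hi [388 153   9  14  83] [473.6 291.  103.3] 104.9 33
scene hi [364 160  21  27 435] [506.7 221.2 124.8] 126.3 89
scene hi [335 162  24  35 657] [513.9 144.5 138.2] 139.7 329
scene hi [397 165   9  14  89] [518.8 295.2 103.2] 104.4 37
scene hi [305 173  24  35 673] [521.7  64.8 138.2] 139.7 353
427 193 [ 562.5 -246.1   21.6]
287 205 [508.7 142.4 135.9]
317 202 [516.7  64.3 138.3]
258 209 [500.2 220.1 117.8]
231 190 [571.1 314.3   2.2]
353 182 [597.5 -38.   -1.6]
353 224 [475.2 -37.5  -0.6]
229 237 [431.2 306.6  50.4]
```

```bash
cat >> h.py <<'E'
from scipy.spatial.transform import Rotation as Ro
def go(x,y,z,a=5.8):
    s=arm.state();R=np.array(s["ee_rot"]);a=np.radians(a)
    Z=np.array([np.cos(a),np.sin(a),0]);Y=np.array([0,0,-1.]);G=np.stack([np.cross(Y,Z),Y,Z],1)
    print("t",(R.T@(np.array([x,y,z])-s["ee_pos"])/1000).round(4).tolist(),"turn",Ro.from_matrix(R.T@G).as_rotvec().round(4).tolist())
E
python3 -c "
from h import *
go(564,-244,130)"
```

```text
t [-0.4508, 0.1009, -0.2568] turn [0.0013, -1.3332, -0.0009]
```

Emit:
play_rows:
  steps:
    - {"translation": [-0.4508, 0.1, -0.2568], "turn": [0.0013, -1.3332, -0.0009]}
    - {"translation": [-0.4508, 0.1, -0.2568], "turn": [0.0013, -1.3332, -0.0009]}
    - {"translation": [-0.4508, 0.1, -0.2568], "turn": [0.0013, -1.3332, -0.0009]}
    - {"translation": [-0.4508, 0.1, -0.2568], "turn": [0.0013, -1.3332, -0.0009]}
    - {"translation": [-0.4508, 0.1, -0.2568], "turn": [0.0013, -1.3332, -0.0009]}
    - {"translation": [-0.4508, 0.1, -0.2568], "turn": [0.0013, -1.3332, -0.0009]}
    - {"translation": [-0.4508, 0.1, -0.2568], "turn": [0.0013, -1.3332, -0.0009]}
    - {"translation": [-0.4508, 0.1, -0.2568], "turn": [0.0013, -1.3332, -0.0009]}
    - {"translation": [-0.4508, 0.1, -0.2568], "turn": [0.0013, -1.3332, -0.0009]}
    - {"translation": [-0.4508, 0.1, -0.2568], "turn": [0.0013, -1.3332, -0.0009]}

```text
time_s: 0.93
ee_pos: [493.1, -325.8, 152.0]
ee_rot: [[0.024, 0.0, 1.0], [-1.0, -0.001, 0.024], [0.001, -1.0, 0.0]]
contact_force: [0.1, -0.2, -1.0]
width: 85.5
```

```bash
python3 -c "
from h import *
st();go(564,-244,130)"
```

```text
time_s 0.933
ee_pos [493.128, -325.794, 152.002]
ee_rot [[0.024, 0.0, 1.0], [-1.0, -0.001, 0.024], [0.001, -1.0, 0.0]]
contact_force [0.088, -0.217, -1.004]
width 85.523
qpos [0.719, 0.543, -0.331, 1.761, 0.222, 0.874, 0.312]
t [-0.0801, 0.0219, 0.0728] turn [-0.0002, -0.0773, 0.0012]
```

Emit:
play_rows:
  steps:
    - {"translation": [-0.04, 0.011, 0.0364], "turn": [0, -0.04, 0.001]}
    - {"translation": [-0.08, 0.022, 0.0728], "turn": [0, -0.077, 0.001]}
    - {"translation": [-0.08, 0.022, 0.0728], "turn": [0, -0.077, 0.001]}
    - {"translation": [-0.08, 0.022, 0.0728], "turn": [0, -0.077, 0.001]}
    - {"translation": [-0.08, 0.022, 0.0728], "turn": [0, -0.077, 0.001]}

```text
time_s: 1.35
ee_pos: [564.4, -244.0, 129.6]
ee_rot: [[0.099, -0.001, 0.995], [-0.995, 0.001, 0.099], [-0.001, -1.0, -0.0]]
contact_force: [-0.8, -0.4, -0.3]
width: 85.4
```

```bash
python3 -c "
from m import *
st();im=arm.get_image('wrist');save(im,'w1');P=pts(im);c=im['color'].astype(int)
m=(P[...,2]>14)&(P[...,2]<26)&(np.hypot(P[...,0]-564,P[...,1]+244)<45)
print(circ(P,m,14,26));v,u=np.nonzero(m);print(u.min(),u.max(),v.min(),v.max());print(im['T'].round(2))
go(564,-244,130)"
```

```text
time_s 1.35
ee_pos [564.422, -244.033, 129.553]
ee_rot [[0.099, -0.001, 0.995], [-0.995, 0.001, 0.099], [-0.001, -1.0, -0.0]]
contact_force [-0.758, -0.431, -0.323]
width 85.423
qpos [0.546, 0.602, -0.34, 1.719, 0.25, 0.865, 0.196]
(3635, array([ 565.4, -245. ]), 28.2, array([ 565.4, -243.5,   22.1]), np.float64(22.2))
284 352 163 230
[[ 1.0000e+00  9.0000e-02  3.0000e-02  5.5622e+02]
 [ 1.0000e-01 -9.4000e-01 -3.2000e-01 -1.6027e+02]
 [ 0.0000e+00  3.3000e-01 -9.5000e-01  2.7291e+02]
 [ 0.0000e+00  0.0000e+00  0.0000e+00  1.0000e+00]]
t [-0.002, -0.0002, 0.0008] turn [0.0009, -0.0053, 0.0002]
```

View pics/w1.png

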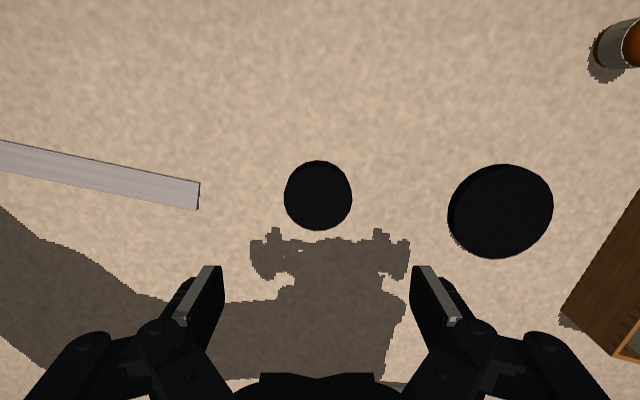

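Emit:
play_rows:
  steps:
    - {"translation": [0, 0.04, 0.0006], "turn": [0, 0, 0]}
    - {"translation": [0, 0.08, 0.0006], "turn": [0, 0, 0]}
    - {"translation": [0, 0.11, 0.0006], "turn": [0, 0, 0]}
    - {"translation": [0, 0.1285, 0.0006], "turn": [0, 0, 0]}
    - {"translation": [0, 0.1285, 0.0006], "turn": [0, 0, 0]}

```text
time_s: 1.82
ee_pos: [560.6, -247.3, -2.0]
ee_rot: [[0.092, -0.006, 0.996], [-0.996, 0.001, 0.092], [-0.002, -1.0, -0.006]]
contact_force: [0.3, 0.2, -0.1]
width: 85.7
```

Emit:
play_rows:
  hand: 0.045
  steps:
    - {"translation": [0, 0, 0], "turn": [0, 0, 0]}
    - {"translation": [0, 0, 0], "turn": [0, 0, 0]}
    - {"translation": [0, 0, 0], "turn": [0, 0, 0]}
    - {"translation": [0, 0, 0], "turn": [0, 0, 0]}
    - {"translation": [0, 0, 0], "turn": [0, 0, 0]}
    - {"translation": [0, 0, 0], "turn": [0, 0, 0]}
    - {"translation": [0, 0, 0], "turn": [0, 0, 0]}

```text
time_s: 2.4
ee_pos: [565.1, -247.3, 4.3]
ee_rot: [[0.094, 0.003, 0.996], [-0.996, -0.002, 0.094], [0.002, -1.0, 0.003]]
contact_force: [-1.4, -0.7, 5.1]
width: 53.8
```

```bash
python3 -c "
from h import *
st()"
```

```text
time_s 2.4
ee_pos [565.115, -247.325, 4.349]
ee_rot [[0.094, 0.003, 0.996], [-0.996, -0.002, 0.094], [0.002, -1.0, 0.003]]
contact_force [-1.361, -0.674, 5.097]
width 53.813
qpos [0.505, 0.763, -0.274, 1.809, 0.334, 0.611, 0.123]
```

Emit:
play_rows:
  steps:
    - {"translation": [0, -0.02, 0], "turn": [0, 0, 0]}
    - {"translation": [0, -0.05, 0], "turn": [0, 0, 0]}
    - {"translation": [0, -0.09, 0], "turn": [0, 0, 0]}
    - {"translation": [0, -0.13, 0], "turn": [0, 0, 0]}
    - {"translation": [0, -0.17, 0], "turn": [0, 0, 0]}
    - {"translation": [0, -0.17, 0], "turn": [0, 0, 0]}
    - {"translation": [0, -0.17, 0], "turn": [0, 0, 0]}

```text
time_s: 2.98
ee_pos: [565.9, -247.0, 176.4]
ee_rot: [[0.094, 0.008, 0.996], [-0.996, -0.003, 0.094], [0.004, -1.0, 0.007]]
contact_force: [-0.5, 0.5, -0.9]
width: 54.2
```

```bash
python3 -c "
from h import *
st();im=arm.get_image('wrist');save(im,'w2');P=pts(im);R=np.array(arm.state()['ee_rot']);p=np.array(arm.state()['ee_pos'])
print(p);Q=(P-p)@R
for v,u in((200,316),(230,316),(260,316),(290,316),(320,316),(350,316)):print(v,u,Q[v,u].round(1))
go(505.5,223,172)"
```

```text
time_s 2.983
ee_pos [565.919, -247.001, 176.396]
ee_rot [[0.094, 0.008, 0.996], [-0.996, -0.003, 0.094], [0.004, -1.0, 0.007]]
contact_force [-0.54, 0.476, -0.883]
width 54.199
qpos [0.561, 0.551, -0.358, 1.669, 0.228, 0.954, 0.215]
[ 564.6663949  -246.67405785  174.13382444]
200 316 [ 26.3 173.8   1.6]
230 316 [-27.7 -20.6   1.1]
260 316 [-13.4 -20.3   1.1]
290 316 [  2.2 -19.5   1.1]
320 316 [ 18.3 -19.9   1. ]
350 316 [202.9 155.2   1.3]
t [-0.4732, 0.0009, -0.0146] turn [-0.0036, -0.0067, 0.0025]
```

View pics/w2.png

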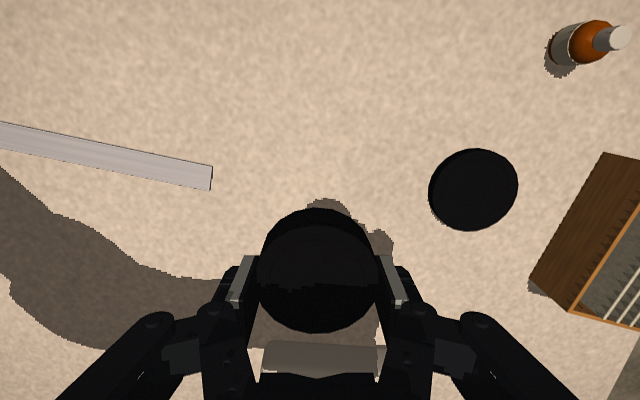

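```bash
cat >> m.py <<'E'
def held():
    im=arm.get_image('wrist');P=pts(im);s=arm.state();R=np.array(s['ee_rot']);p=np.array(s['ee_pos']);Q=(P-p)@R
    m=(Q[...,1]>-27)&(Q[...,1]<-14)&(np.abs(Q[...,2])<27)&(np.abs(Q[...,0])<40)
    q=Q[m];A=np.c_[q[:,0],q[:,2],np.ones(len(q))];k=np.linalg.lstsq(A,q[:,1],rcond=None)[0]
    print('held x range',np.percentile(q[:,0],[.3,99.7]).round(1),'z',np.percentile(q[:,2],[.3,99.7]).round(1),'tilt',k.round(3),p.round(1));return im
E
python3 -c "
from m import *
held();go(505.5,223,174)"
```

```text
held x range [-29.8  24.5] z [-26.5  26.6] tilt [-9.0000e-03  7.0000e-03 -1.9264e+01] [ 563.9 -246.4  172.6]
t [-0.4728, -0.002, -0.0138] turn [-0.0012, -0.0066, 0.0012]
```

Emit:
play_rows:
  steps:
    - {"translation": [-0.03, 0, -0.001], "turn": [0, 0, 0]}
    - {"translation": [-0.07, 0, -0.002], "turn": [0, 0, 0]}
    - {"translation": [-0.11, 0, -0.004], "turn": [0, 0, 0]}
    - {"translation": [-0.15, 0, -0.005], "turn": [0, 0, 0]}
    - {"translation": [-0.19, 0, -0.006], "turn": [0, 0, 0]}
    - {"translation": [-0.23, 0, -0.007], "turn": [0, 0, 0]}
    - {"translation": [-0.27, 0, -0.008], "turn": [0, 0, 0]}
    - {"translation": [-0.31, 0, -0.01], "turn": [0, 0, 0]}
    - {"translation": [-0.34, 0, -0.011], "turn": [0, 0, 0]}
    - {"translation": [-0.36, 0, -0.011], "turn": [0, 0, 0]}

```text
time_s: 3.92
ee_pos: [517.3, 115.0, 170.8]
ee_rot: [[0.099, -0.002, 0.995], [-0.995, 0.001, 0.099], [-0.001, -1.0, -0.002]]
contact_force: [0.2, -1.1, -0.5]
width: 54.3
```

```bash
python3 -c "
from m import *
im=held();save(im,'w3');P=pts(im)
for lo,hi,x,y,r in((132,146,521,65,35),(132,146,512,145,35),(121,131,505,223,22)):
    m=np.hypot(P[...,0]-x,P[...,1]-y)<r
    try:print(circ(P,m,lo,hi))
    except Exception as e:print('none')
st();go(505.5,223,174)"
```

```text
held x range [-26.4  27.8] z [-26.8  27. ] tilt [-4.0000e-03 -4.0000e-03 -1.7648e+01] [517.2 118.5 171. ]
(457, array([522.1,  54.1]), 24.5, array([522.2,  45.1, 138.4]), np.float64(138.4))
(6325, array([513.3, 146.4]), 28.1, array([512.7, 151.5, 138.1]), np.float64(138.1))
(2726, array([505.2, 225.4]), 20.5, array([505.4, 224.2, 124.6]), np.float64(124.9))
time_s 3.967
ee_pos [517.207, 118.519, 170.995]
ee_rot [[0.102, -0.001, 0.995], [-0.995, 0.003, 0.102], [-0.003, -1.0, -0.001]]
contact_force [-0.479, 2.862, -0.491]
width 54.518
qpos [-0.033, 0.448, -0.4, 1.889, 0.222, 0.849, -0.443]
t [-0.1051, -0.0027, -0.001] turn [0.0011, 0.0011, -0.003]
```

View pics/w3.png

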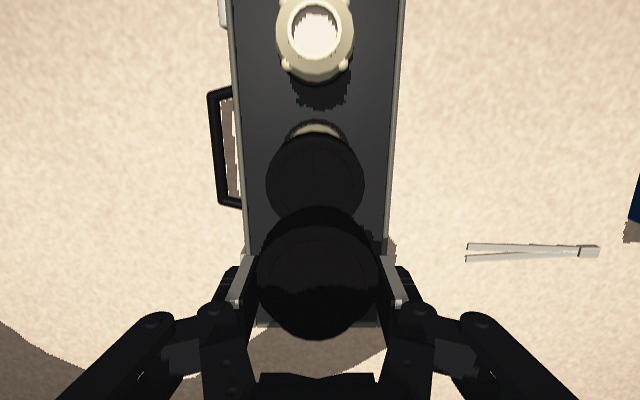

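```bash
python3 -c "
from m import *
im=held();im=held();P=pts(im)
for lo,hi,x,y,r in((132,146,512,145,35),(118,131,505,223,28)):
    m=np.hypot(P[...,0]-x,P[...,1]-y)<r
    print(circ(P,m,lo,hi))
q=P[(np.hypot(P[...,0]-505,P[...,1]-223)<30)&(P[...,2]>120)&(P[...,2]<131)]
for z in range(120,130,2):
    s=q[(q[:,2]>z)&(q[:,2]<z+2)]
    print(z,len(s),*(cv2.minEnclosingCircle(s[:,:2].astype(np.float32)) if len(s)>5 else ()))
st();go(505.5,223.5,174)"
```

```text
held x range [-32.8  21.3] z [-26.6  27. ] tilt [-2.0000e-03 -4.0000e-03 -1.7959e+01] [517.7 115.7 170.9]
held x range [-32.7  21.6] z [-26.9  26.9] tilt [-1.0000e-03 -1.0000e-03 -1.7964e+01] [518.1 112.9 170.8]
(6239, array([513.3, 146.5]), 28.0, array([512.6, 151.8, 138.1]), np.float64(138.1))
(3544, array([504.8, 225.4]), 23.1, array([505.3, 224.5, 123.5]), np.float64(123.7))
120 680 (505.28485107421875, 225.55560302734375) 20.865318298339844
122 739 (505.428955078125, 225.68670654296875) 19.757600784301758
124 829 (505.1484069824219, 225.5358428955078) 17.978668212890625
126 825 (505.2825622558594, 225.1940155029297) 16.256567001342773
128 32 (505.6453857421875, 226.44007873535156) 14.135177612304688
time_s 4.067
ee_pos [518.124, 112.866, 170.75]
ee_rot [[0.099, -0.002, 0.995], [-0.995, -0.0, 0.099], [0.0, -1.0, -0.002]]
contact_force [-0.506, -0.401, -0.708]
width 53.833
qpos [-0.027, 0.448, -0.396, 1.889, 0.224, 0.849, -0.438]
t [-0.1113, -0.0033, -0.0017] turn [0.0016, -0.0024, 0.0001]
```

Emit:
play_rows:
  steps:
    - {"translation": [-0.02, 0, -0.001], "turn": [0, 0, 0]}
    - {"translation": [-0.04, 0, -0.002], "turn": [0, 0, 0]}
    - {"translation": [-0.04, 0, -0.002], "turn": [0, 0, 0]}
    - {"translation": [-0.04, 0, -0.002], "turn": [0, 0, 0]}
    - {"translation": [-0.04, 0, -0.002], "turn": [0, 0, 0]}
    - {"translation": [-0.04, 0, -0.002], "turn": [0, 0, 0]}

```text
time_s: 4.57
ee_pos: [513.5, 148.9, 171.3]
ee_rot: [[0.093, -0.0, 0.996], [-0.996, -0.001, 0.093], [0.001, -1.0, -0.0]]
contact_force: [-0.0, -0.9, -0.6]
width: 54.3
```

```bash
cat >> m.py <<'E'
def rel():
    im=arm.get_image('wrist');P=pts(im)
    q=P[(np.hypot(P[...,0]-505,P[...,1]-224)<30)&(P[...,2]>122)&(P[...,2]<131)]
    s=arm.state();R=np.array(s['ee_rot']);p=np.array(s['ee_pos'])
    Q=(P-p)@R;l=P[(Q[...,1]>-27)&(Q[...,1]<-14)&(np.abs(Q[...,2])<27)&(np.abs(Q[...,0])<40)]
    pr=lambda a,k:(np.percentile(a[:,k],.3)+np.percentile(a[:,k],99.7))/2
    a=np.array([pr(q,0),pr(q,1)]);b=np.array([pr(l,0),pr(l,1)])
    print('pot',a.round(1),'lid',b.round(1),np.median(l[:,2]).round(1),'tcp',p.round(1),'d tool x,z',((a-b)@R[:2,[0,2]]).round(1))
E
python3 -c "
from m import *
rel();rel();rel();st()"
```

```text
pot [505.3 225.9] lid [513.  151.8] 189.1 tcp [513.5 149.2 171.4] d tool x,z [-74.4  -0.8]
pot [505.2 226. ] lid [513.  152.1] 189.2 tcp [513.5 149.5 171.5] d tool x,z [-74.4  -0.9]
pot [505.3 225.9] lid [512.9 152.3] 189.3 tcp [513.5 149.8 171.6] d tool x,z [-74.   -0.7]
time_s 4.717
ee_pos [513.53, 149.771, 171.619]
ee_rot [[0.093, 0.0, 0.996], [-0.996, -0.001, 0.093], [0.001, -1.0, 0.0]]
contact_force [-0.892, 0.543, 0.002]
width 53.697
qpos [-0.097, 0.452, -0.396, 1.878, 0.227, 0.855, -0.514]
```

Emit:
play_rows:
  steps:
    - {"translation": [-0.025, 0, -0.0008], "turn": [0, 0, 0]}
    - {"translation": [-0.05, 0, -0.0008], "turn": [0, 0, 0]}
    - {"translation": [-0.07, 0, -0.0008], "turn": [0, 0, 0]}
    - {"translation": [-0.074, 0, -0.0008], "turn": [0, 0, 0]}
    - {"translation": [-0.074, 0, -0.0008], "turn": [0, 0, 0]}
    - {"translation": [-0.074, 0.015, -0.0008], "turn": [0, 0, 0]}
    - {"translation": [-0.074, 0.03, -0.0008], "turn": [0, 0, 0]}
    - {"translation": [-0.074, 0.04, -0.0008], "turn": [0, 0, 0]}
    - {"translation": [-0.074, 0.042, -0.0008], "turn": [0, 0, 0]}
    - {"translation": [-0.074, 0.042, -0.0008], "turn": [0, 0, 0]}

```text
time_s: 5.55
ee_pos: [505.5, 223.3, 129.1]
ee_rot: [[0.094, -0.001, 0.996], [-0.996, -0.001, 0.094], [0.001, -1.0, -0.001]]
contact_force: [-0.2, -0.2, -1.0]
width: 53.9
```

```bash
python3 -c "
from m import *
im=held();P=pts(im);q=P[(np.hypot(P[...,0]-505,P[...,1]-225)<32)&(P[...,2]>138)&(P[...,2]<155)]
print((q.min(0)+q.max(0))/2,np.median(q,0));save(im,'w4');st()"
```

```text
held x range [-29.5  24.6] z [-26.6  26.9] tilt [-2.000e-03 -1.000e-02 -1.723e+01] [505.8 223.7 129.8]
[504.13593305 225.62812847 146.49977586] [504.92730937 229.07326164 146.88720099]
time_s 5.6
ee_pos [505.778, 223.72, 129.767]
ee_rot [[0.094, 0.0, 0.996], [-0.996, -0.001, 0.094], [0.001, -1.0, 0.0]]
contact_force [0.577, 1.085, -0.015]
width 54.269
qpos [-0.248, 0.528, -0.378, 1.88, 0.268, 0.784, -0.676]
```

View pics/w4.png

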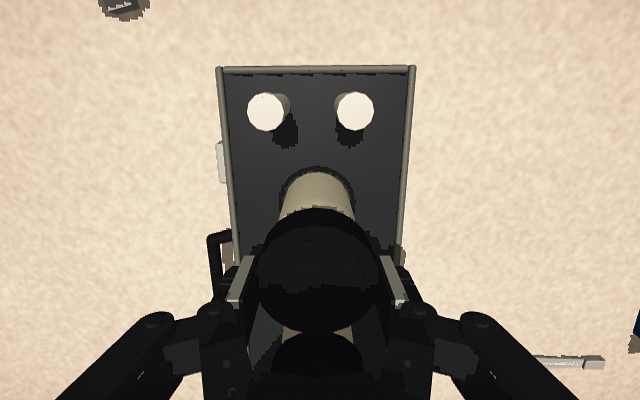

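The lid is centred over the open pot, about 8 mm above where it will rest.

Emit:
play_rows:
  steps:
    - {"translation": [0, 0.003, 0], "turn": [0, 0, 0]}
    - {"translation": [0, 0.005, 0], "turn": [0, 0, 0]}
    - {"translation": [0, 0.007, 0], "turn": [0, 0, 0]}
    - {"translation": [0, 0.008, 0], "turn": [0, 0, 0]}
    - {"translation": [0, 0.008, 0], "turn": [0, 0, 0]}

```text
time_s: 6.02
ee_pos: [505.5, 224.4, 121.6]
ee_rot: [[0.095, 0.0, 0.995], [-0.995, -0.0, 0.095], [0.0, -1.0, 0.0]]
contact_force: [-0.4, -0.3, -0.6]
width: 54.0
```

Emit:
play_rows:
  steps:
    - {"translation": [0, 0.0015, 0], "turn": [0, 0, 0]}
    - {"translation": [0, 0.0015, 0], "turn": [0, 0, 0]}
    - {"translation": [0, 0.0015, 0], "turn": [0, 0, 0]}

```text
time_s: 6.27
ee_pos: [505.6, 224.4, 120.3]
ee_rot: [[0.095, 0.001, 0.995], [-0.995, -0.0, 0.095], [0.0, -1.0, 0.001]]
contact_force: [0.2, -0.1, 2.2]
width: 53.8
```

Emit:
play_rows:
  hand: 0.08
  steps:
    - {"translation": [0, 0, 0], "turn": [0, 0, 0]}
    - {"translation": [0, 0, 0], "turn": [0, 0, 0]}
    - {"translation": [0, 0, 0], "turn": [0, 0, 0]}
    - {"translation": [0, 0, 0], "turn": [0, 0, 0]}
    - {"translation": [0, 0, 0], "turn": [0, 0, 0]}

```text
time_s: 6.68
ee_pos: [505.6, 224.4, 120.2]
ee_rot: [[0.095, 0.0, 0.995], [-0.995, -0.0, 0.095], [0.0, -1.0, 0.0]]
contact_force: [0.1, 0.1, -0.4]
width: 80.0
```

Emit:
play_rows:
  steps:
    - {"translation": [0, -0.02, 0], "turn": [0, 0, 0]}
    - {"translation": [0, -0.05, 0], "turn": [0, 0, 0]}
    - {"translation": [0, -0.07, 0], "turn": [0, 0, 0]}
    - {"translation": [0, -0.07, 0], "turn": [0, 0, 0]}
    - {"translation": [0, -0.07, 0], "turn": [0, 0, 0]}

```text
time_s: 7.1
ee_pos: [506.1, 224.7, 191.2]
ee_rot: [[0.095, 0.003, 0.996], [-0.996, 0.001, 0.095], [-0.0, -1.0, 0.003]]
contact_force: [0.5, -0.8, -0.4]
width: 80.3
```

```bash
cat >> m.py <<'E'
def lids(im):
    P=pts(im)
    for x,y in((521,65.5),(513,146),(505,225)):
        q=P[(np.hypot(P[...,0]-x,P[...,1]-y)<33)&(P[...,2]>122)&(P[...,2]<150)]
        if len(q)<50: print(x,y,'none');continue
        t=q[abs(q[:,2]-np.median(q[:,2]))<4];A=np.c_[t[:,:2]-t[:,:2].mean(0),np.ones(len(t))];k=np.linalg.lstsq(A,t[:,2],rcond=None)[0]
        c=(np.percentile(t[:,:2],.5,0)+np.percentile(t[:,:2],99.5,0))/2
        print(x,y,len(t),'c',c.round(1),'z,tilt',k[2].round(1),k[:2].round(3))
E
python3 -c "
from m import *
for n in('wrist','top','scene'):
  print(n);lids(arm.get_image(n))
st();go(505.3,225.5,155)"
```

```text
wrist
521 65.5 319 c [519.3  90.1] z,tilt 127.5 [-0.032  0.319]
513 146 3984 c [513.1 147.1] z,tilt 138.0 [ 0.002 -0.009]
505 225 5444 c [505.5 227.5] z,tilt 138.2 [-0.009 -0.017]
top
521 65.5 300 c [519.7  67. ] z,tilt 136.5 [-0.003 -0.011]
513 146 69 c [522.  135.6] z,tilt 138.0 [ 0.068 -0.024]
505 225 none
scene
521 65.5 368 c [521.9  64.8] z,tilt 138.0 [-0.012 -0.005]
513 146 348 c [513.6 144.8] z,tilt 137.9 [-0.008  0.01 ]
505 225 326 c [505.6 224.8] z,tilt 138.0 [-0.011 -0.006]
time_s 7.25
ee_pos [505.042, 224.053, 189.263]
ee_rot [[0.095, -0.001, 0.995], [-0.995, -0.001, 0.095], [0.001, -1.0, -0.001]]
contact_force [0.251, -0.291, 0.169]
width 79.813
qpos [-0.226, 0.457, -0.406, 1.811, 0.221, 0.919, -0.634]
t [-0.0014, 0.0343, 0.0004] turn [0.0011, -0.0061, 0.001]
```

Emit:
play_rows:
  hand: 0
  steps:
    - {"translation": [-0.0014, 0, 0.0003], "turn": [0, 0, 0]}
    - {"translation": [-0.0014, 0, 0.0003], "turn": [0, 0, 0]}
    - {"translation": [-0.0014, 0, 0.0003], "turn": [0, 0, 0]}
    - {"translation": [-0.0014, 0, 0.0003], "turn": [0, 0, 0]}
    - {"translation": [-0.0014, 0.01, 0.0003], "turn": [0, 0, 0]}
    - {"translation": [-0.0014, 0.03, 0.0003], "turn": [0, 0, 0]}
    - {"translation": [-0.0014, 0.044, 0.0003], "turn": [0, 0, 0]}
    - {"translation": [-0.0014, 0.046, 0.0003], "turn": [0, 0, 0]}
    - {"translation": [-0.0014, 0.046, 0.0003], "turn": [0, 0, 0]}
    - {"translation": [-0.0014, 0.046, 0.0003], "turn": [0, 0, 0]}

```text
time_s: 8.08
ee_pos: [505.8, 226.0, 144.4]
ee_rot: [[0.095, 0.0, 0.995], [-0.995, -0.0, 0.095], [0.0, -1.0, 0.0]]
contact_force: [-0.4, -0.6, 1.0]
width: -0.0
```

```bash
python3 -c "
from m import *
st();go(505.3,225.5,139)"
```

```text
time_s 8.083
ee_pos [505.848, 226.001, 144.379]
ee_rot [[0.095, 0.0, 0.995], [-0.995, -0.0, 0.095], [0.0, -1.0, 0.0]]
contact_force [-0.357, -0.555, 0.999]
width -0.038
qpos [-0.244, 0.511, -0.388, 1.862, 0.257, 0.817, -0.669]
t [0.0004, 0.0054, -0.0006] turn [-0.0003, -0.0062, 0.0002]
```

Emit:
play_rows:
  steps:
    - {"translation": [0, 0.002, 0], "turn": [0, 0, 0]}
    - {"translation": [0, 0.004, 0], "turn": [0, 0, 0]}
    - {"translation": [0, 0.006, 0], "turn": [0, 0, 0]}
    - {"translation": [0, 0.007, 0], "turn": [0, 0, 0]}
    - {"translation": [0, 0.007, 0], "turn": [0, 0, 0]}

```text
time_s: 8.5
ee_pos: [505.9, 225.9, 137.4]
ee_rot: [[0.095, 0.001, 0.995], [-0.995, -0.0, 0.095], [0.0, -1.0, 0.001]]
contact_force: [-0.6, -0.2, 2.1]
width: 0.1
```

Emit:
play_rows:
  steps:
    - {"translation": [0, 0.0005, 0], "turn": [0, 0, 0]}
    - {"translation": [0, 0.001, 0], "turn": [0, 0, 0]}
    - {"translation": [0, 0.001, 0], "turn": [0, 0, 0]}

```text
time_s: 8.75
ee_pos: [506.0, 226.0, 136.5]
ee_rot: [[0.095, 0.001, 0.995], [-0.995, 0.0, 0.095], [0.0, -1.0, 0.001]]
contact_force: [-0.6, 0.0, 5.7]
width: -0.4
```

Emit:
play_rows:
  steps:
    - {"translation": [0, 0.0007, 0], "turn": [0, 0, 0]}
    - {"translation": [0, 0.0015, 0], "turn": [0, 0, 0]}
    - {"translation": [0, 0.0015, 0], "turn": [0, 0, 0]}

```text
time_s: 9.0
ee_pos: [506.3, 226.2, 135.3]
ee_rot: [[0.095, 0.002, 0.995], [-0.995, 0.0, 0.095], [-0.0, -1.0, 0.002]]
contact_force: [-0.0, -0.4, 8.9]
width: -0.1
```

Emit:
play_rows:
  steps:
    - {"translation": [0, 0.0007, 0], "turn": [0, 0, 0]}
    - {"translation": [0, 0.0015, 0], "turn": [0, 0, 0]}
    - {"translation": [0, 0.0015, 0], "turn": [0, 0, 0]}

```text
time_s: 9.25
ee_pos: [506.8, 226.4, 134.1]
ee_rot: [[0.095, 0.003, 0.995], [-0.995, 0.001, 0.095], [-0.001, -1.0, 0.003]]
contact_force: [-0.6, 0.4, 10.3]
width: -0.2
```

Emit:
play_rows:
  steps:
    - {"translation": [0, 0.0007, 0], "turn": [0, 0, 0]}
    - {"translation": [0, 0.0015, 0], "turn": [0, 0, 0]}
    - {"translation": [0, 0.0015, 0], "turn": [0, 0, 0]}

```text
time_s: 9.5
ee_pos: [506.2, 226.0, 132.0]
ee_rot: [[0.095, 0.002, 0.995], [-0.995, 0.0, 0.095], [-0.0, -1.0, 0.002]]
contact_force: [1.0, -0.2, 0.9]
width: 0.1
```

Emit:
play_rows:
  steps:
    - {"translation": [0, 0.0007, 0], "turn": [0, 0, 0]}
    - {"translation": [0, 0.0015, 0], "turn": [0, 0, 0]}
    - {"translation": [0, 0.0015, 0], "turn": [0, 0, 0]}

```text
time_s: 9.75
ee_pos: [505.2, 225.6, 129.8]
ee_rot: [[0.095, -0.001, 0.995], [-0.995, -0.001, 0.095], [0.001, -1.0, -0.001]]
contact_force: [-0.1, -0.1, -1.2]
width: 0.1
```

Emit:
play_rows:
  steps:
    - {"translation": [0, 0.0007, 0], "turn": [0, 0, 0]}
    - {"translation": [0, 0.0015, 0], "turn": [0, 0, 0]}
    - {"translation": [0, 0.0015, 0], "turn": [0, 0, 0]}

```text
time_s: 10.0
ee_pos: [505.6, 225.8, 128.5]
ee_rot: [[0.095, 0.0, 0.995], [-0.995, -0.0, 0.095], [0.0, -1.0, -0.0]]
contact_force: [-0.6, 0.5, 3.2]
width: 0.3
```

Emit:
play_rows:
  steps:
    - {"translation": [0, 0.0007, 0], "turn": [0, 0, 0]}
    - {"translation": [0, 0.0015, 0], "turn": [0, 0, 0]}
    - {"translation": [0, 0.0015, 0], "turn": [0, 0, 0]}

```text
time_s: 10.25
ee_pos: [505.7, 225.8, 127.4]
ee_rot: [[0.095, 0.0, 0.995], [-0.995, -0.0, 0.095], [0.0, -1.0, 0.0]]
contact_force: [-2.4, -1.0, 7.3]
width: 0.0
```

Emit:
play_rows:
  steps:
    - {"translation": [0, 0.0007, 0], "turn": [0, 0, 0]}
    - {"translation": [0, 0.0015, 0], "turn": [0, 0, 0]}
    - {"translation": [0, 0.0022, 0], "turn": [0, 0, 0]}
    - {"translation": [0, 0.0022, 0], "turn": [0, 0, 0]}

```text
time_s: 10.58
ee_pos: [505.8, 225.9, 125.8]
ee_rot: [[0.095, 0.001, 0.995], [-0.995, -0.0, 0.095], [0.0, -1.0, 0.001]]
contact_force: [-3.8, -2.7, 14.2]
width: 0.2
```

Emit:
play_rows:
  steps:
    - {"translation": [0, -0.02, 0], "turn": [0, 0, 0]}
    - {"translation": [0, -0.04, 0], "turn": [0, 0, 0]}
    - {"translation": [0, -0.06, 0], "turn": [0, 0, 0]}
    - {"translation": [0, -0.06, 0], "turn": [0, 0, 0]}
    - {"translation": [0, -0.06, 0], "turn": [0, 0, 0]}
    - {"translation": [0, -0.06, 0], "turn": [0, 0, 0]}

```text
time_s: 11.08
ee_pos: [505.5, 225.6, 184.5]
ee_rot: [[0.095, 0.0, 0.996], [-0.996, -0.001, 0.095], [0.001, -1.0, -0.0]]
contact_force: [-0.5, -0.4, 0.5]
width: -0.0
```

```bash
python3 -c "
from m import *
for n in('wrist','scene'):
  print(n);lids(arm.get_image(n))
st();go(513.3,145.8,160)"
```

```text
wrist
521 65.5 113 c [518.2  94.1] z,tilt 125.5 [ 0.04  -0.098]
513 146 204 c [515.5 128.2] z,tilt 138.1 [ 0.002 -0.062]
505 225 5048 c [504.8 227.6] z,tilt 129.1 [ 0.001 -0.001]
scene
521 65.5 373 c [522.   64.9] z,tilt 137.9 [-0.011  0.003]
513 146 345 c [513.3 144.3] z,tilt 138.1 [-0.007  0.012]
505 225 321 c [505.6 223.5] z,tilt 129.1 [-0.007  0.008]
time_s 11.183
ee_pos [505.28, 225.478, 184.029]
ee_rot [[0.095, -0.001, 0.995], [-0.995, -0.001, 0.095], [0.001, -1.0, -0.001]]
contact_force [-0.264, -0.284, -0.073]
width 0.039
qpos [-0.229, 0.464, -0.405, 1.816, 0.226, 0.908, -0.64]
t [0.0801, 0.0241, 0.0005] turn [0.0011, -0.0063, 0.0009]
```

Lid 3 is home: its top is level at z = 129.1. Next is the middle pot.

Emit:
play_rows:
  steps:
    - {"translation": [0.03, 0, 0.0005], "turn": [0, 0, 0]}
    - {"translation": [0.06, 0, 0.0005], "turn": [0, 0, 0]}
    - {"translation": [0.0798, 0, 0.0005], "turn": [0, 0, 0]}
    - {"translation": [0.0798, 0.015, 0.0005], "turn": [0, 0, 0]}
    - {"translation": [0.0798, 0.03, 0.0005], "turn": [0, 0, 0]}
    - {"translation": [0.0798, 0.038, 0.0005], "turn": [0, 0, 0]}
    - {"translation": [0.0798, 0.041, 0.0005], "turn": [0, 0, 0]}
    - {"translation": [0.0798, 0.041, 0.0005], "turn": [0, 0, 0]}
    - {"translation": [0.0798, 0.041, 0.0005], "turn": [0, 0, 0]}

```text
time_s: 11.93
ee_pos: [513.8, 146.9, 144.1]
ee_rot: [[0.096, 0.0, 0.995], [-0.995, -0.0, 0.096], [0.0, -1.0, 0.0]]
contact_force: [0.8, 0.4, -0.9]
width: -0.3
```

Emit:
play_rows:
  steps:
    - {"translation": [0, 0.003, 0], "turn": [0, 0, 0]}
    - {"translation": [0, 0.006, 0], "turn": [0, 0, 0]}
    - {"translation": [0, 0.008, 0], "turn": [0, 0, 0]}
    - {"translation": [0, 0.008, 0], "turn": [0, 0, 0]}

```text
time_s: 12.27
ee_pos: [513.9, 146.5, 135.9]
ee_rot: [[0.095, 0.001, 0.995], [-0.995, -0.0, 0.095], [0.0, -1.0, 0.001]]
contact_force: [0.3, 0.1, 0.5]
width: -0.0
```

Emit:
play_rows:
  steps:
    - {"translation": [0, 0.001, 0], "turn": [0, 0, 0]}
    - {"translation": [0, 0.002, 0], "turn": [0, 0, 0]}
    - {"translation": [0, 0.004, 0], "turn": [0, 0, 0]}
    - {"translation": [0, 0.004, 0], "turn": [0, 0, 0]}

```text
time_s: 12.6
ee_pos: [513.9, 146.5, 131.9]
ee_rot: [[0.095, 0.001, 0.995], [-0.995, -0.0, 0.095], [0.0, -1.0, 0.001]]
contact_force: [-0.9, 0.3, 3.9]
width: 0.0
```

Emit:
play_rows:
  steps:
    - {"translation": [0, 0.001, 0], "turn": [0, 0, 0]}
    - {"translation": [0, 0.002, 0], "turn": [0, 0, 0]}
    - {"translation": [0, 0.003, 0], "turn": [0, 0, 0]}
    - {"translation": [0, 0.003, 0], "turn": [0, 0, 0]}

```text
time_s: 12.93
ee_pos: [514.0, 146.5, 129.0]
ee_rot: [[0.095, 0.001, 0.995], [-0.995, -0.0, 0.095], [0.0, -1.0, 0.001]]
contact_force: [1.3, -0.3, 5.7]
width: 0.1
```

Emit:
play_rows:
  steps:
    - {"translation": [0, 0.0015, 0], "turn": [0, 0, 0]}
    - {"translation": [0, 0.003, 0], "turn": [0, 0, 0]}
    - {"translation": [0, 0.005, 0], "turn": [0, 0, 0]}
    - {"translation": [0, 0.006, 0], "turn": [0, 0, 0]}
    - {"translation": [0, 0.006, 0], "turn": [0, 0, 0]}

```text
time_s: 13.35
ee_pos: [514.2, 146.6, 123.3]
ee_rot: [[0.095, 0.001, 0.995], [-0.995, -0.0, 0.095], [0.0, -1.0, 0.001]]
contact_force: [-0.0, 0.1, 7.5]
width: 0.0
```

Emit:
play_rows:
  steps:
    - {"translation": [0, 0.0015, 0], "turn": [0, 0, 0]}
    - {"translation": [0, 0.003, 0], "turn": [0, 0, 0]}
    - {"translation": [0, 0.004, 0], "turn": [0, 0, 0]}
    - {"translation": [0, 0.004, 0], "turn": [0, 0, 0]}

```text
time_s: 13.68
ee_pos: [514.4, 146.6, 119.5]
ee_rot: [[0.095, 0.002, 0.995], [-0.995, 0.0, 0.095], [0.0, -1.0, 0.002]]
contact_force: [0.8, 0.0, 10.0]
width: 0.0
```

Emit:
play_rows:
  steps:
    - {"translation": [0, 0.0015, 0], "turn": [0, 0, 0]}
    - {"translation": [0, 0.003, 0], "turn": [0, 0, 0]}
    - {"translation": [0, 0.003, 0], "turn": [0, 0, 0]}

```text
time_s: 13.93
ee_pos: [514.5, 146.7, 116.6]
ee_rot: [[0.095, 0.002, 0.995], [-0.995, 0.0, 0.095], [-0.0, -1.0, 0.002]]
contact_force: [-1.1, 1.3, 11.6]
width: 0.3
```

Emit:
play_rows:
  steps:
    - {"translation": [0, 0.0015, 0], "turn": [0, 0, 0]}
    - {"translation": [0, 0.003, 0], "turn": [0, 0, 0]}
    - {"translation": [0, 0.003, 0], "turn": [0, 0, 0]}

```text
time_s: 14.18
ee_pos: [514.8, 146.8, 113.8]
ee_rot: [[0.095, 0.003, 0.995], [-0.996, 0.0, 0.095], [-0.0, -1.0, 0.003]]
contact_force: [-0.3, 0.1, 12.8]
width: -0.0
```

Emit:
play_rows:
  steps:
    - {"translation": [0, 0.0015, 0], "turn": [0, 0, 0]}
    - {"translation": [0, 0.003, 0], "turn": [0, 0, 0]}
    - {"translation": [0, 0.003, 0], "turn": [0, 0, 0]}

```text
time_s: 14.43
ee_pos: [515.0, 147.0, 110.9]
ee_rot: [[0.095, 0.003, 0.995], [-0.995, 0.001, 0.095], [-0.001, -1.0, 0.003]]
contact_force: [2.0, 0.7, 10.6]
width: 0.0
```

Emit:
play_rows:
  steps:
    - {"translation": [0, 0.0015, 0], "turn": [0, 0, 0]}
    - {"translation": [0, 0.003, 0], "turn": [0, 0, 0]}
    - {"translation": [0, 0.003, 0], "turn": [0, 0, 0]}

```text
time_s: 14.68
ee_pos: [515.1, 147.0, 107.9]
ee_rot: [[0.095, 0.003, 0.995], [-0.995, 0.001, 0.095], [-0.0, -1.0, 0.003]]
contact_force: [0.8, 0.0, 13.2]
width: 0.2
```

Emit:
play_rows:
  steps:
    - {"translation": [0, 0.0015, 0], "turn": [0, 0, 0]}
    - {"translation": [0, 0.003, 0], "turn": [0, 0, 0]}
    - {"translation": [0, 0.004, 0], "turn": [0, 0, 0]}
    - {"translation": [0, 0.004, 0], "turn": [0, 0, 0]}

```text
time_s: 15.02
ee_pos: [515.1, 147.0, 104.1]
ee_rot: [[0.095, 0.003, 0.995], [-0.995, 0.001, 0.095], [-0.0, -1.0, 0.003]]
contact_force: [-0.1, 0.1, 14.3]
width: 0.1
```

The force matches the snapped state, so I'll back off and check.

Emit:
play_rows:
  steps:
    - {"translation": [0, -0.007, 0], "turn": [0, 0, 0]}
    - {"translation": [0, -0.014, 0], "turn": [0, 0, 0]}
    - {"translation": [0, -0.021, 0], "turn": [0, 0, 0]}
    - {"translation": [0, -0.028, 0], "turn": [0, 0, 0]}
    - {"translation": [0, -0.05, 0], "turn": [0, 0, 0]}
    - {"translation": [0, -0.08, 0], "turn": [0, 0, 0]}
    - {"translation": [0, -0.08, 0], "turn": [0, 0, 0]}
    - {"translation": [0, -0.08, 0], "turn": [0, 0, 0]}

```text
time_s: 15.68
ee_pos: [514.2, 146.5, 184.1]
ee_rot: [[0.095, 0.002, 0.996], [-0.996, 0.0, 0.095], [0.0, -1.0, 0.002]]
contact_force: [0.0, -0.6, 0.1]
width: -0.1
```

```bash
python3 -c "
from m import *
for n in('wrist','scene'):
  print(n);lids(arm.get_image(n))
st();go(521.3,65.8,145)"
```

```text
wrist
521 65.5 211 c [524.3  49.2] z,tilt 137.9 [ 0.011 -0.05 ]
513 146 5038 c [513.9 148.4] z,tilt 128.8 [0.002 0.   ]
505 225 7638 c [504.9 225.9] z,tilt 129.2 [0.001 0.   ]
scene
521 65.5 368 c [520.8  65. ] z,tilt 137.9 [-0.01 -0.  ]
513 146 343 c [514.2 144.9] z,tilt 128.7 [-0.009  0.01 ]
505 225 321 c [505.2 223.6] z,tilt 129.0 [-0.008  0.005]
time_s 15.783
ee_pos [513.217, 145.975, 182.424]
ee_rot [[0.095, -0.001, 0.996], [-0.996, -0.001, 0.095], [0.001, -1.0, -0.001]]
contact_force [1.115, 0.543, -1.834]
width -0.09
qpos [-0.085, 0.439, -0.403, 1.867, 0.218, 0.88, -0.499]
t [0.0805, 0.0375, 0.0005] turn [0.0008, -0.0064, 0.0009]
```

Emit:
play_rows:
  steps:
    - {"translation": [0.03, 0, 0.0005], "turn": [0, 0, 0]}
    - {"translation": [0.06, 0, 0.0005], "turn": [0, 0, 0]}
    - {"translation": [0.0805, 0, 0.0005], "turn": [0, 0, 0]}
    - {"translation": [0.0805, 0.015, 0.0005], "turn": [0, 0, 0]}
    - {"translation": [0.0805, 0.03, 0.0005], "turn": [0, 0, 0]}
    - {"translation": [0.0805, 0.037, 0.0005], "turn": [0, 0, 0]}
    - {"translation": [0.0805, 0.0375, 0.0005], "turn": [0, 0, 0]}
    - {"translation": [0.0805, 0.0375, 0.0005], "turn": [0, 0, 0]}
    - {"translation": [0.0805, 0.0375, 0.0005], "turn": [0, 0, 0]}

```text
time_s: 16.53
ee_pos: [522.0, 66.8, 145.7]
ee_rot: [[0.096, 0.0, 0.995], [-0.995, -0.0, 0.096], [0.0, -1.0, 0.0]]
contact_force: [-0.1, -0.0, 0.1]
width: 0.1
```

Emit:
play_rows:
  steps:
    - {"translation": [0, 0.003, 0], "turn": [0, 0, 0]}
    - {"translation": [0, 0.006, 0], "turn": [0, 0, 0]}
    - {"translation": [0, 0.008, 0], "turn": [0, 0, 0]}
    - {"translation": [0, 0.009, 0], "turn": [0, 0, 0]}
    - {"translation": [0, 0.009, 0], "turn": [0, 0, 0]}

```text
time_s: 16.95
ee_pos: [522.0, 66.4, 136.5]
ee_rot: [[0.095, 0.001, 0.995], [-0.995, -0.0, 0.095], [0.0, -1.0, 0.001]]
contact_force: [-0.3, 0.7, 2.5]
width: 0.2
```

Emit:
play_rows:
  steps:
    - {"translation": [0, 0.001, 0], "turn": [0, 0, 0]}
    - {"translation": [0, 0.002, 0], "turn": [0, 0, 0]}
    - {"translation": [0, 0.003, 0], "turn": [0, 0, 0]}
    - {"translation": [0, 0.003, 0], "turn": [0, 0, 0]}

```text
time_s: 17.28
ee_pos: [522.2, 66.4, 133.7]
ee_rot: [[0.095, 0.001, 0.995], [-0.995, -0.0, 0.095], [0.0, -1.0, 0.001]]
contact_force: [0.3, 0.3, 4.8]
width: -0.4
```

Emit:
play_rows:
  steps:
    - {"translation": [0, 0.001, 0], "turn": [0, 0, 0]}
    - {"translation": [0, 0.002, 0], "turn": [0, 0, 0]}
    - {"translation": [0, 0.003, 0], "turn": [0, 0, 0]}
    - {"translation": [0, 0.003, 0], "turn": [0, 0, 0]}

```text
time_s: 17.62
ee_pos: [522.3, 66.4, 130.9]
ee_rot: [[0.095, 0.001, 0.995], [-0.995, -0.0, 0.095], [0.0, -1.0, 0.001]]
contact_force: [-1.1, -0.6, 7.9]
width: -0.1
```

Emit:
play_rows:
  steps:
    - {"translation": [0, 0.001, 0], "turn": [0, 0, 0]}
    - {"translation": [0, 0.002, 0], "turn": [0, 0, 0]}
    - {"translation": [0, 0.003, 0], "turn": [0, 0, 0]}
    - {"translation": [0, 0.003, 0], "turn": [0, 0, 0]}

```text
time_s: 17.95
ee_pos: [522.7, 66.5, 128.2]
ee_rot: [[0.095, 0.002, 0.995], [-0.996, -0.0, 0.095], [0.0, -1.0, 0.002]]
contact_force: [-0.2, -1.9, 10.7]
width: -0.1
```

Emit:
play_rows:
  steps:
    - {"translation": [0, 0.001, 0], "turn": [0, 0, 0]}
    - {"translation": [0, 0.002, 0], "turn": [0, 0, 0]}
    - {"translation": [0, 0.002, 0], "turn": [0, 0, 0]}

```text
time_s: 18.2
ee_pos: [523.2, 66.6, 126.5]
ee_rot: [[0.095, 0.003, 0.995], [-0.996, 0.0, 0.095], [0.0, -1.0, 0.003]]
contact_force: [1.8, 0.4, 2.4]
width: 0.0
```

Emit:
play_rows:
  steps:
    - {"translation": [0, 0.001, 0], "turn": [0, 0, 0]}
    - {"translation": [0, 0.003, 0], "turn": [0, 0, 0]}
    - {"translation": [0, 0.005, 0], "turn": [0, 0, 0]}
    - {"translation": [0, 0.006, 0], "turn": [0, 0, 0]}
    - {"translation": [0, 0.006, 0], "turn": [0, 0, 0]}

```text
time_s: 18.62
ee_pos: [523.0, 66.6, 120.2]
ee_rot: [[0.095, 0.003, 0.995], [-0.995, 0.0, 0.095], [0.0, -1.0, 0.003]]
contact_force: [0.8, 0.3, 10.9]
width: -0.1
```

Emit:
play_rows:
  steps:
    - {"translation": [0, 0.001, 0], "turn": [0, 0, 0]}
    - {"translation": [0, 0.002, 0], "turn": [0, 0, 0]}
    - {"translation": [0, 0.003, 0], "turn": [0, 0, 0]}
    - {"translation": [0, 0.003, 0], "turn": [0, 0, 0]}

```text
time_s: 18.95
ee_pos: [523.0, 66.6, 117.5]
ee_rot: [[0.095, 0.003, 0.995], [-0.995, 0.0, 0.095], [0.0, -1.0, 0.003]]
contact_force: [-1.4, 0.0, 14.7]
width: 0.3
```

Emit:
play_rows:
  steps:
    - {"translation": [0, -0.005, 0], "turn": [0, 0, 0]}
    - {"translation": [0, -0.01, 0], "turn": [0, 0, 0]}
    - {"translation": [0, -0.015, 0], "turn": [0, 0, 0]}
    - {"translation": [0, -0.025, 0], "turn": [0, 0, 0]}
    - {"translation": [0, -0.05, 0], "turn": [0, 0, 0]}
    - {"translation": [0, -0.08, 0], "turn": [0, 0, 0]}
    - {"translation": [0.04, -0.1, 0], "turn": [0, 0, 0]}
    - {"translation": [0.08, -0.12, 0], "turn": [0, 0, 0]}
    - {"translation": [0.08, -0.12, 0], "turn": [0, 0, 0]}
    - {"translation": [0.08, -0.12, 0], "turn": [0, 0, 0]}

```text
time_s: 19.78
ee_pos: [529.9, -16.7, 238.0]
ee_rot: [[0.089, 0.002, 0.996], [-0.996, -0.002, 0.089], [0.002, -1.0, 0.002]]
contact_force: [-0.7, 1.1, -0.1]
width: -0.0
```

```bash
python3 -c "
from m import *
for n in('wrist','scene','top'):
  im=arm.get_image(n);print(n);lids(im)
  if n=='scene':save(im,'end')
st()"
```

```text
wrist
521 65.5 4816 c [521.6  66.6] z,tilt 129.0 [0.001 0.002]
513 146 225 c [516.5 121.2] z,tilt 128.6 [-0.036  0.272]
505 225 none
scene
521 65.5 361 c [521.8  64.6] z,tilt 128.9 [-0.005  0.007]
513 146 344 c [514.4 144.4] z,tilt 128.7 [-0.017  0.003]
505 225 330 c [505.5 223.5] z,tilt 128.9 [-0.013  0.004]
top
521 65.5 287 c [521.  67.] z,tilt 128.3 [-0.006  0.011]
513 146 295 c [512.4 145.7] z,tilt 128.3 [0.014 0.004]
505 225 298 c [504.  226.7] z,tilt 128.1 [-0.013 -0.011]
time_s 19.933
ee_pos [528.898, -12.221, 236.174]
ee_rot [[0.096, -0.001, 0.995], [-0.995, 0.0, 0.096], [-0.0, -1.0, -0.001]]
contact_force [-0.007, -0.909, 0.395]
width 0.081
qpos [0.221, 0.373, -0.4, 1.804, 0.169, 0.999, -0.15]
```

View pics/end.png

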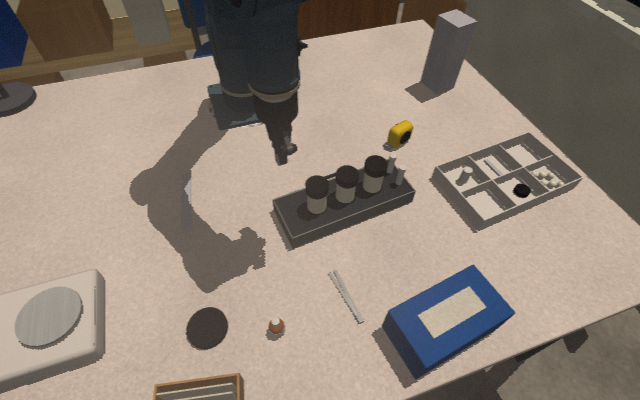

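The picture shows all three pots lidded, at (317,190), (347,182) and (375,170). The bystanders are where they were and the arm is clear, so I'm handing in.

```bash
python3 -c "
from plant import arm
print(arm.hand_in())"
```

```text
the job is handed in; nothing more can be done
None
```

All three pots are closed and the job was handed in at about 20 s of the 51 s allowed; the hand-in gives no verdict.

**What I did:** I put the loose 56 mm lid on the open pot. Then I pressed each lid down with closed fingers until the force dropped at the snap, and on to about 14 N to confirm. The highest force I read was 14.7 N, well under the 25 N limit, though it was only read at the end of each short move.

**Last checks:**
- **Height:** from the scene camera, the lid tops are at 128.7–128.9 mm, against 129 mm expected when home. The top camera reads about 0.7 mm lower, which is within calibration.
- **Level:** tilt measured from above is 0.02 rad or less. The wrist camera saw only the last lid in full in the final picture; its readings for the other two were partial views, so I ignored them. It had shown both of those level right after pressing.
- **Centring:** the cameras disagree by 2–3 mm in y. No reading pointed to an off-centre lid, but I did not measure centring against the pots more finely than that.
- **Bystanders:** by eye, they had not moved in the final picture. The arm was clear of everything.

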